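Draw the trier from the sample roaster and lay it on its rest

TASK

Two rods are pushed into the two square tubes at the front of the small table-top coffee roaster. Draw the trier, the long one with the squared wooden handle, straight out of its tube and lay it on the wooden rest so that its steel shaft lies in both notches with the handle overhanging one end (either end will do). Leave the other rod, the temperature probe with the short round wooden cap, in its tube.

Things in the scene. Friction and masses are not known exactly. Their poses are not given: they have to be found in the camera images.
- trier: (mm) Trier (sampling rod), loose, ~110 g, lying in one tube: round steel shaft, diameter 14, 190 long, then a squared wooden handle 26 x 26 x 90. y axis along the shaft to the handle, z up. Origin on the axis: tip at y = -110, handle from y = +80 to +170, balance point near +16. About 160 of the shaft is in the tube, 30 of it and the handle outside; it slides easily.
- cradle: (mm) Rest, fixed: light wooden board 80 (x) x 140 (y) x 12 with two notched uprights, 10 thick, at y = -45 and +45. Notches open upward, 36 wide, centred on x = 0; flat floor 50, cheek tops 72 above the table. Origin: centre of underside; y runs through both notches, z up. A trier lying in them has its axis at 57 and is well placed with its origin above the rest's origin, y axes parallel or opposite.
- roaster: (mm) Small roaster, fixed: dark steel housing 300 (x) x 260 (y) x 170 high, drum and funnel on top (to 350). Origin: centre of underside; y out of the front (face at +130), z up. Two square steel tubes, outside 32, bore 24, at x = -60 and +60, axes level along y 120 above the table, mouths at y = +220: one holds the trier, one the probe, which varies. A rod lying in a tube has its axis at 115.
- probe: (mm) Temperature probe, loose, ~100 g, to be left in its tube: round steel shaft, diameter 14, with a short round wooden cap, diameter 38, 22 long. y axis along the shaft to the cap; origin on the axis, tip at y = -100, cap from y = +60 to +82.
Not all that is in view belongs to the job. There is more than one size of the cradle; the job needs the largest.

How it is judged (in metres and radians):
On the way:
1. the trier's tip is drawn clear of the tube's mouth, the trier still held up at tube height or above (y of trier in the frame of roaster above 0.335 m and height (world z) of trier above 0.09 m), for 0.2 s.
At the end, for the whole second after the job is handed in: The trier lies still and level (within 5 degrees) with its shaft in both notches of the rest (origin within 16 mm across, 38 mm along and 8 mm in height of its seat, within 16 degrees of the rest's line, either way round); the probe is still in its tube, within 25 mm of where it was (x of trier in the frame of cradle between -0.016 and 0.016 m and y of trier in the frame of cradle between -0.038 and 0.038 m and z of trier in the frame of cradle between 0.049 and 0.065 m and angle between the y axis of trier and the y axis of cradle, either way round below 0.28 rad and angle between trier's own y axis and vertical between 1.47 and 1.67 rad and linear speed of trier below 0.02 m/s and angular speed of trier below 0.2 rad/s and distance of probe from where it was at the start of the episode below 0.025 m); the robot touches nothing.
It fails at once if the probe is shifted by more than 25 mm (distance of probe from where it was at the start of the episode above 0.025 m).
It also fails if it takes over 42 s, if anything falls off the work surface, if the arm or the gripper's body presses on something with over 40 N, if the wrist force passes 120 N, or if a joint passes its speed limit or range.

ROBOT

A 6-joint arm with a two-finger parallel gripper is mounted at the origin on the work surface. World frame = base frame: x ahead of the robot, y to its left, z up, the work surface at z = 0. Lengths are in mm, angles in rad, forces in N, time in s.
With the tool pointing down it reaches from about 275 to 850 mm from the base axis. Payload 19 kg.
Tool frame: the origin (TCP) lies at the very end of the fingers, on their centre line; the grasp point (between the pads) lies 19 mm behind it; z points along the fingers, y is the line along which they close (so a half turn about z gives the same grasp; the last joint's range is limited). The gripper opens to 85 mm and grips with 20 to 120 N. Pads are 22 mm wide; open, the fingers measure 114 mm over their backs; the gripper's body (76 mm by 85 mm) begins 54 mm behind the grasp point. The pads swing forward as they close: fully open they stand 13 mm farther back than shut.
Start: joints at [1.155, 0.15, 1.437, -0, 1.554, -0.134], TCP at [159.902, 552.284, 195.767] pointing down, gripper open.
Joint ranges: [-2.8, 2.8], [-0.68, 2.1], [0.12, 2.68], [-1.39, 4.53], [0.16, 2.79], [-2.81, 2.81]. Speed limits (rad/s): [1.89, 1.89, 2.22, 3.01, 3.01, 3.01].

INTERFACE

Orientations are given as a unit quaternion [w, x, y, z].
In Python, from bench import ctrl, cams gives the robot as it stands.
- The arm moves only by the tool jog_arm, never from a script. Its arguments are lists of equal length, an entry for each row: "dp": the shift along the tool's x, y, z each as a share of 100 mm, from -1 to 1, a list of three; "dr": the turn, a rotation vector about the tool's x, y, z each as a share of 0.5 rad, from -1 to 1, a list of three; "grip": the opening, from 0 (shut) to 1 (fully open). In form: {"dp": [[dx, dy, dz], ...], "dr": [[wx, wy, wz], ...], "grip": [grip, ...]}. A call has 1 to 20 rows; each row is the pose to reach, as a shift and turn from the pose commanded when the call began, along the tool's axes at that moment; what a row does not reach only later rows make up. A row lasts 1/12 s, in which the tool goes at most 41.7 mm and 7.16 degrees, less where a joint would pass 70% of its speed; a pose out of reach is approached as far as the arm can. A call with a number of a shift or a turn outside -1 to 1 is refused whole. A call with a gripper value outside its range is refused whole. The fingers move at their own pace and stop on an object; "grip_force" is the grip in N (left out, the last holds). Time passes only in rows, so rows that repeat a pose let the fingers close. It gives the time, the measured TCP pose, the force, the opening and the grip force at its end, in the units of the state.
- ctrl.get_obs(): the state, without advancing time (a new reading comes with each control period).
- cams.read_camera(name): name is "scene" or "top" or "wrist"; returns the picture (480x640x3 uint8, blue, green, red); there is no depth.
- cams.camera_model(name): a dict with "fovy" (degrees; the focal length in pixels is half the picture's height over the tangent of half this angle, whatever the lens; pixels are square), "cx", "cy" (the principal point, pixels), "T" (4x4, takes a point from camera to world coordinates); the wrist camera has in their place "tool_from_camera" (4x4, takes a point from camera to tool coordinates, whose origin is the TCP and whose axes are the flange's). Camera axes: x right, y up, looking along -z (the intrinsics and any distortion apply to the point x, -y, -z); pixel columns grow to the right and rows downward; lengths in mm; the calibration is good to about 2 mm. The wrist camera is an equidistant fisheye: a pixel r from the principal point sees the ray r / f radians off the axis. A picture is of the moment at which its call begins: read the wrist's pose just before it. camera_model takes no time and is no camera call.
- ctrl.finish_job(): hands the job in; it is judged then, once.
The state is a dict: "t": time; "q": joint angles; "joint_vel": joint speeds; "joint_efforts": joint torques, N m; "tcp_pos": TCP position; "orientation": TCP orientation; "contact_force": force on the tool from outside, world axes, zero at the start; "wrist_torque": the same for the moment, N m; "opening": finger opening in mm; "grasp_force": force on a finger pad.
Only numpy, scipy, OpenCV 4.12 (cv2) and the standard library are available. Lean on these libraries where they do the work, as an engineer would, in place of code of your own. Each camera call takes 0.05 s, during which the arm holds its last target. There are 200 camera calls.

## Working session

There is one attempt and no reset: what is moved stays moved. The work goes in short steps, Python scripts to look and compute and a tool call to move; the robot and the scene stay as the last step left them, time stands still between calls to the robot, and variables do not carry over. Pictures are saved under pics/ and viewed, at most 10 in all, crops included, and the job is handed in when it is done.

Besides the shell and the picture viewer there is one more tool, called after ">>>" as name(argument=value, ...) on one line, values as JSON. jog_arm: Moves the arm, as the interface text tells. Shift numbers are shares of 100 mm and turn numbers shares of 0.5 rad, none past 1 either way. Its arguments: {"type":"object","properties":{"dp":{"type":"array","items":{"type":"array","items":{"type":"number"}}},"dr":{"type":"array","items":{"type":"array","items":{"type":"number"}}},"grip":{"type":"array","items":{"type":"number"}},"grip_force":{"type":"number"}},"required":["dp","dr","grip"]}

```bash
mkdir -p pics; python3 - <<'E'
from bench import ctrl,cams
import cv2,numpy as np
np.set_printoptions(precision=4,suppress=True)
for n in ("scene","top"):
    cv2.imwrite(f"pics/{n}0.png",cams.read_camera(n))
    print(n,cams.camera_model(n))
print(cams.camera_model("wrist"))
print(ctrl.get_obs())
E
```

```text
scene {'fovy': 45.919361707905416, 'cx': 318.62496115803236, 'cy': 236.84695955671242, 'T': array([[   0.5335,   -0.6963,    0.4802, 1050.1564],
       [   0.8458,    0.4397,   -0.302 , -312.3572],
       [  -0.0008,    0.5673,    0.8235, 1069.9643],
       [   0.    ,    0.    ,    0.    ,    1.    ]])}
top {'fovy': 50.30497282055422, 'cx': 320.76208748210485, 'cy': 246.518603651785, 'T': array([[  -0.0289,    0.996 ,   -0.0842,  395.9685],
       [  -0.9995,   -0.0297,   -0.0087,   41.9139],
       [  -0.0112,    0.0839,    0.9964, 1347.6571],
       [   0.    ,    0.    ,    0.    ,    1.    ]])}
{'fovy': 65.70646984690485, 'cx': 322.3097852674106, 'cy': 235.55624286709403, 'tool_from_camera': array([[  -0.0006,    0.9657,    0.2595,   65.8976],
       [   1.    ,    0.0005,    0.0006,   -0.4952],
       [   0.0005,    0.2595,   -0.9657, -177.611 ],
       [   0.    ,    0.    ,    0.    ,    1.    ]])}
{'t': 0.1, 'q': array([ 1.155 ,  0.1509,  1.438 , -0.    ,  1.5538, -0.134 ]), 'joint_vel': array([-0.0008, -0.0001, -0.0019, -0.    , -0.001 ,  0.0015]), 'joint_efforts': array([  0.0042, -71.4374, -57.1797,  -0.0003,   0.0073,  -0.    ]), 'tcp_pos': array([159.8262, 552.0642, 195.2378]), 'orientation': array([-0.0001,  0.1404,  0.9901, -0.0005]), 'contact_force': array([-0.148 , -0.0122, -0.6808]), 'wrist_torque': array([ 0.023 , -0.0262,  0.0153]), 'grasp_force': 0.0, 'opening': 85.30291922238094}
```

View pics/scene0.png

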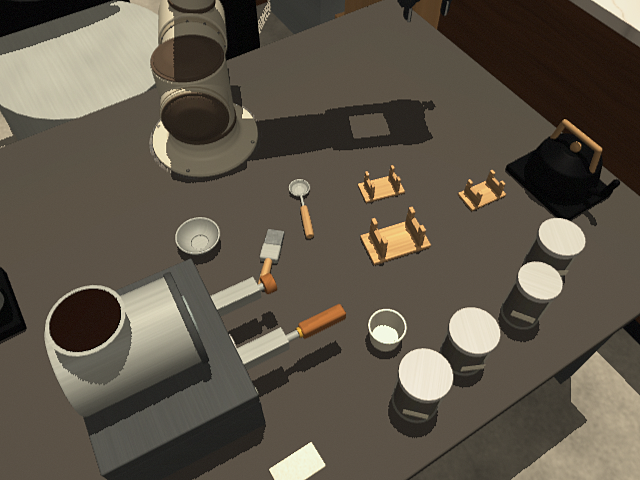

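View pics/top0.png

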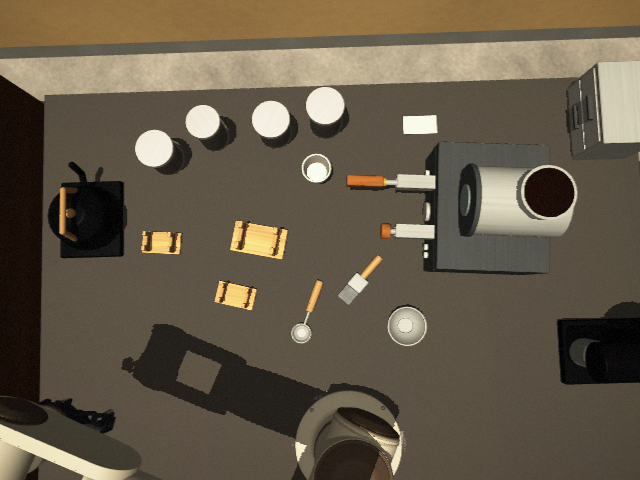

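Scene shows the roaster lower left, with the trier handle at scene (322,322) / top (365,181) and the probe cap at scene (268,284) / top (386,231). There are three rests, at top (260,240), (236,294) and (161,242).
Lookalikes for the trier: probe cap top (386,231), brush handle (372,265), spoon handle (314,295). By its squared long handle it is (365,181). For the rest, the largest is (260,240).

```bash
python3 - <<'E'
import cv2,numpy as np
t=cv2.imread("pics/top0.png");s=cv2.imread("pics/scene0.png")
a=cv2.resize(t[150:280,220:440],(792,468),interpolation=cv2.INTER_CUBIC) #3.6x
cv2.imwrite("pics/c1.png",a)
b=cv2.resize(s[200:380,210:440],(766,600),interpolation=cv2.INTER_CUBIC) #3.333
cv2.imwrite("pics/c2.png",b)
E
```

```text
(no output)
```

View pics/c1.png

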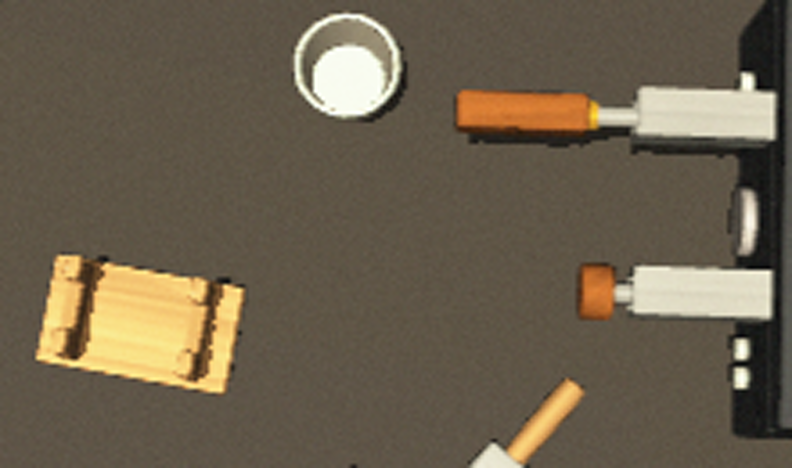

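View pics/c2.png

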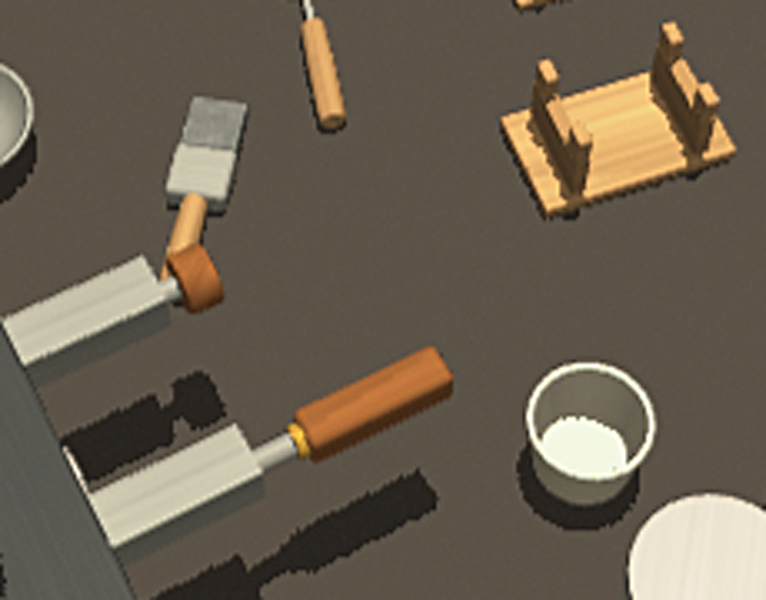

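c1 shows the big rest with board corners (57,254), (243,287), (224,393) and (37,360). The handle spans (457,110) to (590,113) and the tube mouth is at (636,113). The probe cap, round and short, is at (597,292).

```bash
cat > h.py <<'E'
import numpy as np
from bench import ctrl,cams
from scipy.spatial.transform import Rotation as R
np.set_printoptions(precision=3,suppress=True)
def pt(name,uv,z):
    m=cams.camera_model(name);f=240/np.tan(np.radians(m["fovy"]/2));T=m["T"]
    d=T[:3,:3]@[(uv[0]-m["cx"])/f,-(uv[1]-m["cy"])/f,-1]
    return T[:3,3]+d*(z-T[2,3])/d[2]
E
python3 - <<'E'
from h import *
c=lambda x,y:(220+(x+.5)/3.6-.5,150+(y+.5)/3.6-.5)
s=lambda x,y:(210+(x+.5)/3.33-.5,200+(y+.5)/3.333-.5)
B=[pt("top",c(*p),12) for p in ((57,254),(243,287),(224,393),(37,360))]
S=[pt("scene",s(*p),12) for p in ((550,215),(735,150),(678,65),(502,127))]
for P in (B,S):
    P=np.array(P);print(P,P.mean(0),[np.linalg.norm(P[i]-P[i-1]) for i in range(4)])
for n,p in dict(free1=(457,90),free2=(457,131),in1=(588,94),in2=(588,132)).items(): print(n,pt("top",c(*p),128))
for n,p in dict(m1=(638,88),m2=(633,138),r1=(775,91),r2=(775,140),p1=(634,266),p2=(634,317)).items(): print(n,pt("top",c(*p),136))
for n,p in dict(capL=(578,292),capR=(613,292)).items(): print(n,pt("top",c(*p),125))
# scene: handle top face edges
for n,p in dict(freeT=(435,347),freeR=(452,366),inT=(297,404),inR=(315,437),mT=(237,425),mR=(263,468)).items(): print(n,pt("scene",s(*p),136 if n[0]=='m' else 128))
print('cup',pt("top",c(348,65),60), pt("top",c(348,15),60))
o=ctrl.get_obs();q=o["orientation"];print(R.from_quat(np.r_[q[1:],q[0]]).as_matrix())
E
```

```text
[[585.247 276.602  12.   ]
 [556.79  140.775  12.   ]
 [479.604 156.417  12.   ]
 [507.743 292.372  12.   ]] [532.346 216.542  12.   ] [np.float64(79.09173790904353), np.float64(138.7759921600065), np.float64(78.7547986804239), np.float64(138.83652788311605)]
[[560.693 141.099  12.   ]
 [585.31  276.498  12.   ]
 [508.262 287.612  12.   ]
 [485.928 154.333  12.   ]] [535.048 214.885  12.   ] [np.float64(75.92728590319527), np.float64(137.61907250901888), np.float64(77.84609674047044), np.float64(135.13767562435476)]
free1 [671.831 -14.956 128.   ]
free2 [643.885 -14.03  128.   ]
in1 [ 666.339 -102.828  128.   ]
in2 [ 640.469 -101.817  128.   ]
m1 [ 667.584 -135.363  136.   ]
m2 [ 633.884 -130.641  136.   ]
r1 [ 662.687 -226.472  136.   ]
r2 [ 629.602 -224.898  136.   ]
p1 [ 548.031 -127.771  136.   ]
p2 [ 514.113 -126.375  136.   ]
capL [533.069 -91.276 125.   ]
capR [ 532.365 -114.602  125.   ]
freeT [650.831 -13.627 128.   ]
freeR [665.793 -12.172 128.   ]
inT [639.653 -97.233 128.   ]
inR [661.811 -99.164 128.   ]
mT [ 636.512 -133.016  136.   ]
mR [ 665.67  -133.862  136.   ]
cup [707.704  58.766  60.   ] [743.951  57.746  60.   ]
[[-0.961  0.278 -0.   ]
 [ 0.278  0.961 -0.001]
 [ 0.    -0.001 -1.   ]]
```

>>> jog_arm(dp=[[-0.93,-0.68,0],[-0.93,-0.68,0],[-0.93,-0.68,0],[-0.93,-0.68,0]], dr=[[0,0,0],[0,0,0],[0,0,0],[0,0,0]], grip=[1,1,1,1])

```text
t: 0.43
tcp_pos: [232.8, 457.7, 195.7]
orientation: [0.0, 0.142, 0.99, -0.001]
contact_force: [-0.0, 0.1, 0.3]
opening: 85.6
grasp_force: 0.0
```

>>> jog_arm(dp=[[-0.93,-0.68,0],[-0.93,-0.68,0],[-0.93,-0.68,0],[-0.93,-0.68,0]], dr=[[0,0,0],[0,0,0],[0,0,0],[0,0,0]], grip=[1,1,1,1])

```text
t: 0.77
tcp_pos: [303.2, 366.6, 195.7]
orientation: [0.0, 0.142, 0.99, -0.001]
contact_force: [-1.5, -0.2, -0.5]
opening: 85.5
grasp_force: 0.0
```

>>> jog_arm(dp=[[-0.93,-0.68,0],[-0.93,-0.68,0],[-0.93,-0.68,0],[-0.93,-0.68,0]], dr=[[0,0,0],[0,0,0],[0,0,0],[0,0,0]], grip=[1,1,1,1])

```text
t: 1.1
tcp_pos: [373.6, 275.5, 195.5]
orientation: [0.0, 0.142, 0.99, -0.001]
contact_force: [-0.1, 1.7, -0.6]
opening: 85.6
grasp_force: 0.0
```

>>> jog_arm(dp=[[-0.93,-0.68,0],[-0.93,-0.68,0],[-0.93,-0.68,0],[-0.93,-0.68,0]], dr=[[0,0,0],[0,0,0],[0,0,0],[0,0,0]], grip=[1,1,1,1])

```text
t: 1.43
tcp_pos: [444.0, 184.3, 195.3]
orientation: [-0.0, 0.142, 0.99, -0.001]
contact_force: [-1.3, 0.6, -1.1]
opening: 85.1
grasp_force: 0.0
```

>>> jog_arm(dp=[[-0.93,-0.68,0],[-0.93,-0.68,0],[-0.93,-0.68,0],[-0.93,-0.68,0]], dr=[[0,0,0],[0,0,0],[0,0,0],[0,0,0]], grip=[1,1,1,1])

```text
t: 1.77
tcp_pos: [514.3, 93.2, 195.0]
orientation: [-0.0, 0.142, 0.99, -0.001]
contact_force: [0.2, 0.8, -0.8]
opening: 85.3
grasp_force: 0.0
```

>>> jog_arm(dp=[[-0.93,-0.68,0],[-0.93,-0.68,0],[-0.93,-0.68,0],[-0.93,-0.68,0]], dr=[[0,0,0],[0,0,0],[0,0,0],[0,0,0]], grip=[1,1,1,1])

```text
t: 2.1
tcp_pos: [584.7, 2.0, 194.6]
orientation: [-0.0, 0.142, 0.99, -0.0]
contact_force: [0.4, -0.8, -0.2]
opening: 85.4
grasp_force: 0.0
```

>>> jog_arm(dp=[[0,0,0],[0,0,0],[0,0,0],[0,0,0],[0,0,0]], dr=[[0,0,0.9],[0,0,0.9],[0,0,0.9],[0,0,0.9],[0,0,0.9]], grip=[1,1,1,1,1])

```text
t: 2.52
tcp_pos: [582.3, 6.4, 195.6]
orientation: [-0.0, 0.359, 0.933, 0.0]
contact_force: [-0.1, 1.1, -0.6]
opening: 85.6
grasp_force: 0.0
```

>>> jog_arm(dp=[[0,0,0],[0,0,0],[0,0,0],[0,0,0],[0,0,0]], dr=[[0,0,0.9],[0,0,0.9],[0,0,0.9],[0,0,0.9],[0,0,0.9]], grip=[1,1,1,1,1])

```text
t: 2.93
tcp_pos: [582.3, 6.0, 195.7]
orientation: [-0.0, 0.557, 0.83, -0.0]
contact_force: [0.3, -0.4, -0.4]
opening: 85.6
grasp_force: 0.0
```

>>> jog_arm(dp=[[0,0,0],[0,0,0],[0,0,0],[0,0,0],[0,0,0],[0,0,0]], dr=[[0,0,0.88],[0,0,0.88],[0,0,0.88],[0,0,0.88],[0,0,0.88],[0,0,0.88]], grip=[1,1,1,1,1,1])

```text
t: 3.43
tcp_pos: [582.3, 5.6, 195.7]
orientation: [-0.0, 0.723, 0.691, -0.0]
contact_force: [-0.3, -0.5, 1.1]
opening: 85.8
grasp_force: 0.0
```

```bash
python3 - <<'E'
from h import *
import cv2
o=ctrl.get_obs();q=o["orientation"];Rm=R.from_quat(np.r_[q[1:],q[0]]).as_matrix();print(Rm,o["tcp_pos"],o["q"])
print(Rm.T@(np.array([654.3,-84.4,96])-o["tcp_pos"]))
cv2.imwrite("pics/w1.png",cams.read_camera("wrist"))
c=lambda x,y:(220+(x+.5)/3.6-.5,150+(y+.5)/3.6-.5)
s=lambda x,y:(210+(x+.5)/3.33-.5,200+(y+.5)/3.333-.5)
for z in (40,60,80): print(z,pt("top",c(348,65),z),pt("scene",s(590,422),z))
# predict handle corners in wrist image
m=cams.camera_model("wrist");f=240/np.tan(np.radians(m["fovy"]/2));TC=m["tool_from_camera"]
d=np.array([.05,.9987,0]);n=np.array([.9987,-.05,0]);O=np.array([649.3,-184.3,115])
for y,x in ((170,13),(170,-13),(80,-13),(80,13)):
    p=O+d*y+n*x+[0,0,13]; pc=TC[:3,:3].T@(Rm.T@(p-o["tcp_pos"])-TC[:3,3]); v=pc*[1,-1,-1]
    r=np.hypot(v[0],v[1]);th=np.arctan2(r,v[2]);print(y,x,m["cx"]+f*th*v[0]/r,m["cy"]+f*th*v[1]/r)
E
```

```text
[[ 0.045  0.999 -0.   ]
 [ 0.999 -0.045  0.   ]
 [-0.    -0.    -1.   ]] [582.344   5.643 195.739] [-0.123  0.166  1.42  -0.     1.556 -0.078]
[-86.738  75.931  99.721]
40 [712.546  59.027  40.   ] [704.965  64.88   40.   ]
60 [707.704  58.766  60.   ] [711.668  57.555  60.   ]
80 [702.862  58.504  80.   ] [718.371  50.23   80.   ]
170 13 446.62941707642153 256.8160518579233
170 -13 412.2996616665837 257.03465105544643
80 -13 401.4034917424737 362.935068423331
80 13 432.25151991427106 361.28531282902077
```

View pics/w1.png

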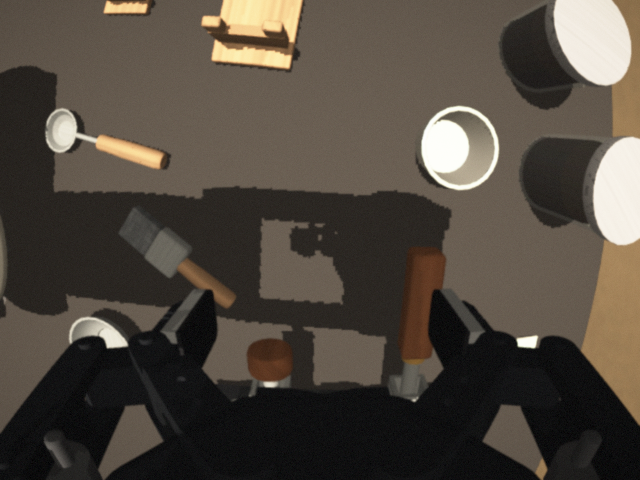

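The wrist view shows the squared handle at (424,303), with its corners within about 5 px of the prediction. The probe cap is at (268,360). The cup is about 50 tall, so it's below the path.

>>> jog_arm(dp=[[-0.83,0.76,0],[-0.83,0.76,0],[-0.83,0.76,0],[-0.83,0.76,0],[-0.83,0.76,0],[-0.83,0.76,0.5],[-0.83,0.76,0.8],[-0.83,0.76,1.0],[-0.83,0.76,1.0],[-0.83,0.76,1.0],[-0.83,0.76,1.0]], dr=[[0,0,0],[0,0,0],[0,0,0],[0,0,0],[0,0,0],[0,0,0],[0,0,0],[0,0,0],[0,0,0],[0,0,0],[0,0,0]], grip=[1,1,1,1,1,1,1,1,1,1,1])

```text
t: 4.4
tcp_pos: [654.8, -81.2, 98.2]
orientation: [0.001, 0.724, 0.689, 0.001]
contact_force: [-0.8, -0.1, 0.5]
opening: 85.1
grasp_force: 0.0
```

>>> jog_arm(dp=[[0,0,0],[0,0,0],[0,0,0],[0,0,0],[0,0,0],[0,0,0],[0,0,0],[0,0,0],[0,0,0],[0,0,0],[0,0,0],[0,0,0]], dr=[[0,0,0],[0,0,0],[0,0,0],[0,0,0],[0,0,0],[0,0,0],[0,0,0],[0,0,0],[0,0,0],[0,0,0],[0,0,0],[0,0,0]], grip=[0,0,0,0,0,0,0,0,0,0,0,0], grip_force=60)

```text
t: 5.4
tcp_pos: [654.1, -81.6, 95.8]
orientation: [0.0, 0.725, 0.689, -0.0]
contact_force: [0.3, -1.2, -0.3]
opening: 0.3
grasp_force: 0.0
```

The fingers closed fully, so they missed. I'll look.

```bash
python3 - <<'E'
from h import *
import cv2
t=cams.read_camera("top");s=cams.read_camera("scene");print(ctrl.get_obs()["opening"],ctrl.get_obs()["tcp_pos"])
a=cv2.resize(t[130:290,270:450],(540,480));b=cv2.resize(s[230:390,200:380],(540,480))
im=np.hstack([a,b]);cv2.imwrite("pics/m1.png",cv2.resize(im,(800,356)))
cv2.imwrite("pics/s2.png",s);cv2.imwrite("pics/t2.png",t)
E
```

```text
-0.15033185949713457 [654.109 -81.548  95.802]
```

View pics/m1.png

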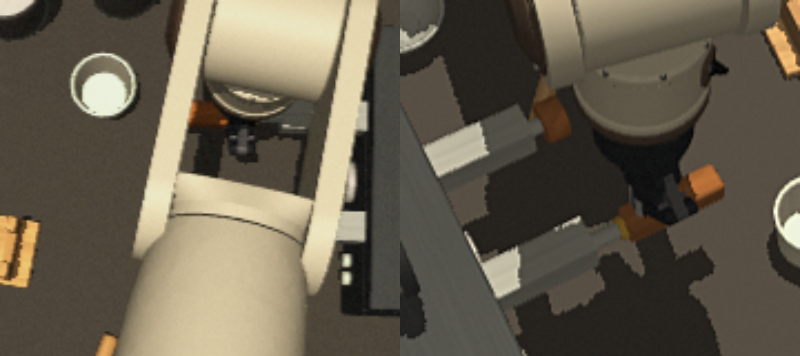

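```bash
python3 - <<'E'
from h import *
import cv2
cv2.imwrite("pics/w2.png",cams.read_camera("wrist"));o=ctrl.get_obs();print(o)
E
```

```text
{'t': 5.55, 'q': array([-0.241,  0.372,  1.364, -0.   ,  1.406, -0.19 ]), 'joint_vel': array([ 0.   , -0.002, -0.   ,  0.   ,  0.001,  0.   ]), 'joint_efforts': array([ -0.   , -89.481, -55.132,  -0.001,   0.001,  -0.   ]), 'tcp_pos': array([654.112, -81.595,  95.815]), 'orientation': array([ 0.   ,  0.725,  0.689, -0.   ]), 'contact_force': array([0.561, 0.353, 0.713]), 'wrist_torque': array([-0.003,  0.025,  0.026]), 'grasp_force': 0.0, 'opening': -0.17863667627415009}
```

View pics/w2.png

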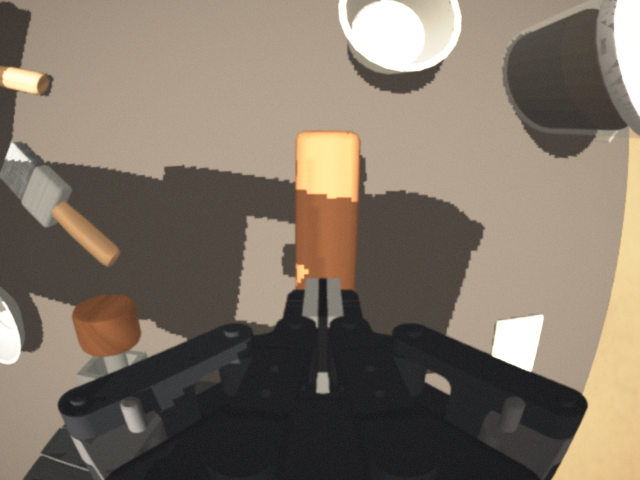

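The wrist view shows the shut fingers ending right above the handle at (322,285). Worked out from the camera, the real fingertips sit about 32–38 mm behind the reported TCP, so they closed over the handle's top (z about 128). I'll open, go about 32 mm lower and retry.

>>> jog_arm(dp=[[0,0,0],[0,0,0],[0,0,0],[0,0,0],[0,0,0],[0,0,0],[0,0,0],[0,0,0],[0,0,0],[0,0,0]], dr=[[0,0,0],[0,0,0],[0,0,0],[0,0,0],[0,0,0],[0,0,0],[0,0,0],[0,0,0],[0,0,0],[0,0,0]], grip=[1,1,1,1,1,1,1,1,1,1])

```text
t: 6.38
tcp_pos: [654.1, -81.6, 95.8]
orientation: [0.0, 0.725, 0.689, -0.0]
contact_force: [-0.9, -0.2, 0.1]
opening: 85.4
grasp_force: 0.0
```

>>> jog_arm(dp=[[0,0,0.08],[0,0,0.16],[0,0,0.24],[0,0,0.32],[0,0,0.32],[0,0,0.32]], dr=[[0,0,0],[0,0,0],[0,0,0],[0,0,0],[0,0,0],[0,0,0]], grip=[1,1,1,1,1,1])

```text
t: 6.88
tcp_pos: [653.8, -81.5, 63.0]
orientation: [-0.001, 0.725, 0.689, -0.0]
contact_force: [0.2, -0.5, 0.4]
opening: 85.2
grasp_force: 0.0
```

>>> jog_arm(dp=[[0,0,0],[0,0,0],[0,0,0],[0,0,0],[0,0,0],[0,0,0],[0,0,0],[0,0,0],[0,0,0],[0,0,0]], dr=[[0,0,0],[0,0,0],[0,0,0],[0,0,0],[0,0,0],[0,0,0],[0,0,0],[0,0,0],[0,0,0],[0,0,0]], grip=[0,0,0,0,0,0,0,0,0,0], grip_force=60)

```text
t: 7.72
tcp_pos: [654.3, -81.6, 64.0]
orientation: [0.0, 0.725, 0.689, 0.0]
contact_force: [0.0, 0.0, 3.5]
opening: 25.1
grasp_force: 63.7
```

Gripped at 25 mm. Tool x lies along the tube, so I pull.

>>> jog_arm(dp=[[0.1,0,0],[0.25,0,0],[0.4,0,0],[0.55,0,0],[0.7,0,0],[0.85,0,0],[1,0,0],[1,0,0]], dr=[[0,0,0],[0,0,0],[0,0,0],[0,0,0],[0,0,0],[0,0,0],[0,0,0],[0,0,0]], grip=[0,0,0,0,0,0,0,0])

```text
t: 8.38
tcp_pos: [659.1, 22.0, 63.7]
orientation: [-0.0, 0.724, 0.69, 0.0]
contact_force: [-0.4, 1.6, 0.5]
opening: 24.9
grasp_force: 63.4
```

>>> jog_arm(dp=[[0.15,0,0],[0.3,0,0],[0.45,0,0],[0.6,0,0],[0.75,0,0],[0.9,0,0],[0.95,0,0],[0.95,0,0],[0.95,0,0],[0.95,0,0],[0.95,0,0]], dr=[[0,0,0],[0,0,0],[0,0,0],[0,0,0],[0,0,0],[0,0,0],[0,0,0],[0,0,0],[0,0,0],[0,0,0],[0,0,0]], grip=[0,0,0,0,0,0,0,0,0,0,0])

```text
t: 9.3
tcp_pos: [664.1, 112.4, 63.8]
orientation: [0.0, 0.725, 0.689, -0.0]
contact_force: [-0.3, 0.1, -1.1]
opening: 24.9
grasp_force: 63.2
```

```bash
python3 - <<'E'
from h import *
import cv2
t=cams.read_camera("top");s=cams.read_camera("scene")
o=ctrl.get_obs();q=o["orientation"];print(o["tcp_pos"],R.from_quat(np.r_[q[1:],q[0]]).as_matrix())
im=np.hstack([cv2.resize(t[120:300,210:450],(533,400)),cv2.resize(s[200:380,210:450],(533,400))])
cv2.imwrite("pics/m2.png",cv2.resize(im,(800,300)))
E
```

```text
[664.09  112.499  63.807] [[ 0.052  0.999 -0.   ]
 [ 0.999 -0.052 -0.   ]
 [-0.    -0.    -1.   ]]
```

View pics/m2.png

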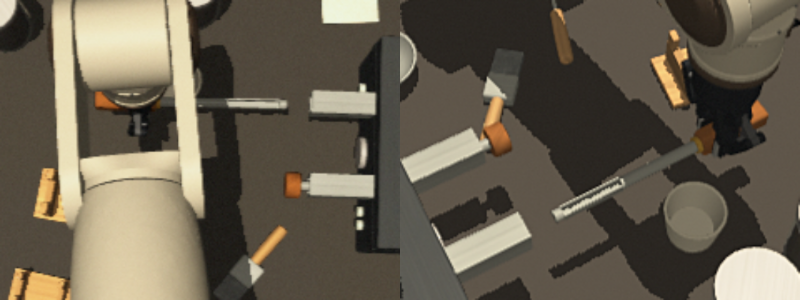

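The trier is out and level, its tip at top (382,182) / scene (303,328). The probe is undisturbed.

```bash
python3 - <<'E'
from h import *
d=np.array([.05,.9987,0])
tcp=ctrl.get_obs()["tcp_pos"]
for n,uv in (("top",(382.2,182.2)),("scene",(303,328))):
  for z in (110,116,122):
    p=pt(n,uv,z);print(n,z,p,"tcp along from origin",(tcp-p)@d-110)
c=np.array([533.5,216,0]);a=np.array([.205,.979,0])
for L in (97,100,103): print(L,c+a*L)
E
```

```text
top 110 [ 654.336 -102.446  110.   ] tcp along from origin 105.15299167821016
top 116 [ 653.083 -101.746  116.   ] tcp along from origin 104.51668956492372
top 122 [ 651.831 -101.046  122.   ] tcp along from origin 103.88038745163738
scene 110 [648.398 -94.132 110.   ] tcp along from origin 97.14692856023865
scene 116 [650.909 -95.496 116.   ] tcp along from origin 98.38355719283172
scene 122 [653.42 -96.86 122.  ] tcp along from origin 99.62018582542484
97 [553.385 310.963   0.   ]
100 [554.  313.9   0. ]
103 [554.615 316.837   0.   ]
```

>>> jog_arm(dp=[[0.15,-0.1,-0.2],[0.35,-0.22,-0.2],[0.55,-0.35,-0.2],[0.8,-0.5,-0.2],[0.98,-0.6,-0.2],[0.98,-0.6,-0.2]], dr=[[0,0,0],[0,0,0],[0,0,0],[0,0,0],[0,0,0],[0,0,0]], grip=[0,0,0,0,0,0])

```text
t: 9.9
tcp_pos: [607.5, 216.9, 84.0]
orientation: [-0.0, 0.724, 0.69, 0.0]
contact_force: [0.1, 0.0, -1.8]
opening: 24.8
grasp_force: 63.2
```

>>> jog_arm(dp=[[0.2,-0.12,0],[0.4,-0.25,0],[0.6,-0.37,0],[0.8,-0.5,0],[0.98,-0.6,0],[0.98,-0.6,0],[0.98,-0.6,0],[0.98,-0.6,0],[0.98,-0.6,0]], dr=[[0,0,0.1],[0,0,0.2],[0,0,0.31],[0,0,0.31],[0,0,0.31],[0,0,0.31],[0,0,0.31],[0,0,0.31],[0,0,0.31]], grip=[0,0,0,0,0,0,0,0,0])

```text
t: 10.65
tcp_pos: [554.8, 314.1, 83.8]
orientation: [0.0, 0.776, 0.63, -0.0]
contact_force: [-0.5, 0.3, -1.9]
opening: 25.1
grasp_force: 63.2
```

```bash
python3 - <<'E'
from h import *
import cv2
t=cams.read_camera("top");s=cams.read_camera("scene")
o=ctrl.get_obs();q=o["orientation"];print(o["tcp_pos"],R.from_quat(np.r_[q[1:],q[0]]).as_matrix()[:2,:2])
im=np.hstack([cv2.resize(t[190:290,200:320],(480,400),interpolation=cv2.INTER_CUBIC),cv2.resize(s[180:300,340:470],(433,400),interpolation=cv2.INTER_CUBIC)])
im=cv2.resize(im,(800,350));cv2.imwrite("pics/m3.png",im)
E
```

```text
[554.701 314.158  83.757] [[ 0.206  0.979]
 [ 0.979 -0.206]]
```

View pics/m3.png

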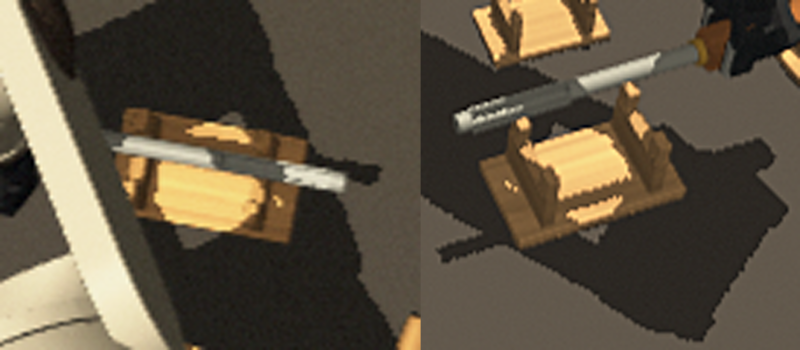

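Top half shows the shaft running above the rest, tip at m3 (347,182); the scene half agrees. Next is a numeric check of tip and line.

```bash
python3 - <<'E'
from h import *
c=np.array([533.5,216,0]);a=np.array([.205,.979,0]);n=np.array([.979,-.205,0])
k=3.505
for p,nm in (((347,182),"tip"),((120,140),"mid"),((230,159),"mid2")):
    w=pt("top",(200+p[0]/k,190+p[1]/k),135)-c;print(nm,"along",w@a,"across",w@n)
w=pt("scene",(340+(462-420.6)/2.92,180+122/2.92),135)-c;print("scene tip",w@a,w@n)
E
```

```text
tip along -114.1805133611047 across 0.9028364906112094
mid along 43.64491984649631 across 2.001515526271847
mid2 along -32.79679850148267 across 2.378820800411152
scene tip -106.35192861469841 0.47792626586230386
```

>>> jog_arm(dp=[[0,0,0.15],[0,0,0.3],[0,0,0.45],[0,0,0.58],[0,0,0.68],[0,0,0.74],[0,0,0.74],[0,0,0.74],[0,0,0.74]], dr=[[0,0,0],[0,0,0],[0,0,0],[0,0,0],[0,0,0],[0,0,0],[0,0,0],[0,0,0],[0,0,0]], grip=[0,0,0,0,0,0,0,0,0])

```text
t: 11.5
tcp_pos: [554.7, 315.2, 10.6]
orientation: [0.0, 0.776, 0.631, 0.0]
contact_force: [0.4, -0.0, -0.2]
opening: 25.0
grasp_force: 63.2
```

>>> jog_arm(dp=[[0,0,0.01],[0,0,0.02],[0,0,0.02],[0,0,0.02]], dr=[[0,0,0],[0,0,0],[0,0,0],[0,0,0]], grip=[0,0,0,0])

```text
t: 11.83
tcp_pos: [554.2, 315.1, 7.9]
orientation: [0.0, 0.776, 0.631, 0.0]
contact_force: [1.1, -0.7, -0.8]
opening: 25.3
grasp_force: 63.2
```

Near the seat (axis about 59). I'll open slowly, then rise straight up.

>>> jog_arm(dp=[[0,0,0],[0,0,0],[0,0,0],[0,0,0],[0,0,0],[0,0,0],[0,0,0],[0,0,0],[0,0,0],[0,0,0],[0,0,0],[0,0,0]], dr=[[0,0,0],[0,0,0],[0,0,0],[0,0,0],[0,0,0],[0,0,0],[0,0,0],[0,0,0],[0,0,0],[0,0,0],[0,0,0],[0,0,0]], grip=[0.35,0.4,0.45,0.5,0.6,0.7,0.8,0.9,1,1,1,1])

```text
t: 12.83
tcp_pos: [554.2, 315.0, 7.8]
orientation: [0.0, 0.776, 0.631, -0.0]
contact_force: [0.4, 0.1, -0.7]
opening: 85.1
grasp_force: 0.0
```

>>> jog_arm(dp=[[0,0,-0.1],[0,0,-0.25],[0,0,-0.5],[0,0,-0.75],[0,0,-1],[0,0,-1],[0,0,-1]], dr=[[0,0,0],[0,0,0],[0,0,0],[0,0,0],[0,0,0],[0,0,0],[0,0,0]], grip=[1,1,1,1,1,1,1])

```text
t: 13.42
tcp_pos: [554.9, 315.4, 110.0]
orientation: [0.0, 0.776, 0.631, 0.002]
contact_force: [-0.2, -0.7, 0.0]
opening: 85.5
grasp_force: 0.0
```

>>> jog_arm(dp=[[0.3,0,-1],[0.6,0,-1],[1,0,-1],[1,0,-1],[1,0,-1],[1,0,-1]], dr=[[0,0,0],[0,0,0],[0,0,0],[0,0,0],[0,0,0],[0,0,0]], grip=[1,1,1,1,1,1])

```text
t: 13.92
tcp_pos: [574.4, 413.8, 206.8]
orientation: [-0.0, 0.776, 0.631, -0.001]
contact_force: [-0.1, 0.3, -0.5]
opening: 85.7
grasp_force: 0.0
```

```bash
python3 - <<'E'
from h import *
import cv2
t=cams.read_camera("top");s=cams.read_camera("scene");print(ctrl.get_obs()["tcp_pos"])
im=np.hstack([cv2.resize(t[190:290,200:320],(480,400),interpolation=cv2.INTER_CUBIC),cv2.resize(s[180:300,340:470],(433,400),interpolation=cv2.INTER_CUBIC)])
cv2.imwrite("pics/m4.png",cv2.resize(im,(800,350)))
E
```

```text
[574.283 412.223 206.437]
```

View pics/m4.png

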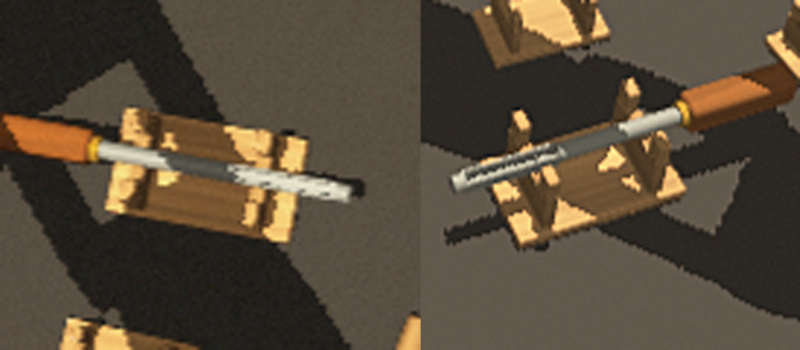

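The shaft lies in both notches, handle overhanging, tip at m4 (350,192). I check the numbers, then hand in.

```bash
python3 - <<'E'
from h import *
c=np.array([533.5,216,0]);a=np.array([.205,.979,0]);n=np.array([.979,-.205,0]);k=3.505
W=[pt("top",(200+p[0]/k,190+p[1]/k),57)-c for p in ((350,192),(88,149))]
for w in W: print("along",w@a,"across",w@n)
w=pt("scene",(340+(456-420.6)/2.92,180+182/2.92),57)-c;print("scene tip",w@a,w@n)
if abs(W[0]@a+110)<20 and max(abs(w@n) for w in W)<12: print(ctrl.finish_job())
E
```

```text
along -112.19697506151518 across 0.5576611820752297
along 80.90396424548995 across -2.0473359560542685
scene tip -106.01326929443552 -1.5601884290135937
the job is handed in; nothing more can be done
None
```

The trier was drawn out of its tube and lies in both notches of the largest rest, within about 4 mm along and 2 mm across of its seat by the last pictures; the probe stayed in its tube, and the job was handed in at about 14 s, with no verdict reported back.

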